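# Catch the photometer's falling cover and lower it shut

### The arm

A 7-joint arm with a two-finger parallel gripper is mounted at the origin on a cart in front of the work surface, level with it; the furniture and walls round the work are solid. World frame = base frame: x ahead of the robot, y to its left, z up, the work surface at z = 0. Lengths are in m, angles in rad, forces in N, time in s.
With the tool pointing down it reaches from about 0.425 to 1.025 m from the base axis. Payload 3.6 kg.
Tool frame: the origin (TCP) lies at the very end of the fingers, on their centre line; the grasp point (between the pads) lies 19 mm behind it; z points along the fingers, y is the line along which they close (so a half turn about z gives the same grasp; the last joint's range is limited). The gripper opens to 85 mm and grips with 20 to 120 N. Pads are 22 mm wide; open, the fingers measure 114 mm over their backs; the gripper's body (76 mm by 85 mm) begins 54 mm behind the grasp point. The pads swing forward as they close: fully open they stand 13 mm farther back than shut.
Start: joints at [-1.421, 0.591, 0.048, 1.609, -0.033, 0.943, -0.034], TCP at [0.174, 0.704, 0.231] pointing down, gripper open.
Joint ranges: [-2.69, 2.69], [-0.47, 2.24], [-1.27, 1.36], [0.19, 2.51], [-1.53, 4.68], [0.08, 2.07], [-3.09, 3.09]. Speed limits (rad/s): [2.57, 2.57, 3.14, 3.14, 3.14, 3.14, 3.14].

### API

Orientations are given as a 3x3 rotation matrix whose columns are the frame's x, y, z axes.
In Python, from bench import monitor, imaging, workorder gives the robot as it stands. The module is installed in compiled form; this text tells all that it offers.
- The arm moves only by the tool move_arm, never from a script. Its argument "steps" is a list of rows, each an object of numbers: "tx", "ty", "tz": the shift along the tool's x, y, z in units of 30 mm (1.0 is 30 mm); "ax", "ay", "az": the turn, a rotation vector about the tool's x, y, z in units of 5 degrees (1.0 is 5 degrees); "grip": the finger opening in mm, from 0 to 85.4. In form: [{"tx": .., "ty": .., "tz": .., "ax": .., "ay": .., "az": .., "grip": ..}, ...]. A call has exactly 5 rows; each row shifts and turns the commanded pose from where the row before left it, along the tool's axes as they then stand; what a row does not reach is not made up. A row lasts 1/10 s, in which the tool goes at most 50 mm and 8.59 degrees, less where a joint would pass 70% of its speed; a pose out of reach is approached as far as the arm can. A call is refused whole if a number of a shift passes 1 or a number of a turn 1, either way. A call with a gripper value outside its range is refused whole. The fingers move at their own pace and stop on an object; "grip_force" is the grip in N (left out, the last holds). Time passes only in rows, so rows that do not move let the fingers close, or fill a call up. It gives the time, the measured TCP pose, the force, the opening and the grip force at its end, in the units of the state.
- monitor.observe(): the state, without advancing time (a new reading comes with each control period).
- imaging.capture(name): name is "scene" or "top" or "wrist"; returns a dict with "img" (400x640x3 uint8, red, green, blue), "fx", "fy", "cx", "cy" (pixels), "origin" and "rotation" of the camera in the world; the wrist camera has in their place "T_tool_cam" (4x4, takes a point from camera to tool coordinates, whose origin is the TCP and whose axes are the flange's). Camera axes: x right, y down, z forward; pixel columns grow to the right and rows downward; lengths in m; the calibration is good to about 2 mm. A picture is of the moment at which its call begins: read the wrist's pose just before it. There is no depth.
- workorder.sign_off(): hands the job in; it is judged then, once.
The state is a dict: "t": time; "joint_pos": joint angles; "qd": joint speeds; "tau": joint torques, N m; "eef_pos": TCP position; "tcp_rot": TCP orientation; "force": force on the tool from outside, world axes, zero at the start; "ft_torque": the same for the moment, N m; "opening": finger opening in m; "grip_force": force on a finger pad.
Only numpy, scipy, OpenCV 4.12 (cv2) and the standard library are available. Lean on these libraries where they do the work, as an engineer would, in place of code of your own. Each camera call takes 0.05 s, during which the arm holds its last target. There are 200 camera calls.

### The job

Close the open cover of the photometer on the bench without grasping anything: tip the cover over from behind with a fingertip until it starts to fall, catch it from below on the back of a finger and bring it to a stop while it is still clearly open, then lower it slowly on the finger until it is fully shut, so that it never bangs down. Push gently, do not pinch the cover, and leave the cuvettes and everything else where they stand; finish clear of everything.

Things in the scene. Friction and masses are not known exactly. Their poses are not given: they have to be found in the camera images.
- photometer: White bench photometer, fixed to the bench. Origin: centre of the underside of its open cuvette well, which is 150 (x) x 130 (y) x 100 mm high; a low console 70 mm high with a small screen adjoins it on its +x side (x 75 to 165 mm). z up. The cover's hinge line runs along its x axis at y = -68 mm, z = 100 mm; the free side of the cover, with its tab, comes down on the +y side. Its yaw is 0.15 to 0.75.
- cover (a joint): Opening angle of the grey cover in rad: 0 fully shut (lying on the rim, top face 7.5 mm above it), 1.57 upright, 1.85 the back stop. It starts leaning back near the stop. The cover (about 0.25 kg, plate 150 x 131 x 6 mm) has a damped hinge without springs: past upright it falls shut by itself, slowly at first (roughly 0.64 x cos(angle) rad/s, so about 4 s from 1.48 to 0.5 rad), and would bang if not caught. To hold it up at the tab takes about 1 N.
- tab_edge (a point): Middle of the outer edge, on the underside, of the blue finger tab of the cover: the tab is 70 mm wide (along the photometer's x), 5 mm thick and stands 32 mm beyond the cover's plate and the well's front wall. The edge is 165 mm from the hinge line. With the cover shut it is 101 mm above the bench with free space below the tab, so a finger under the tab can follow it all the way down and leave below it. Its axes are those of the cover.
- cover_hinge (a point): Middle of the cover's hinge line. Axes turn with the cover: x along the hinge, y towards the tab, z out of the outer face. Left of the photometer a fixed clear splash screen 215 mm high stands along the bench (at y = 0.47 m, x 0.31 to 0.78 m) before a tall cabinet: keep hand and wrist clear of both.
- cuvette_1: Small cuvette, clear with orange contents and a white cap, 12 x 12 x 48 mm, loose and upright in the aluminium block in the well, its top below the rim; origin at its foot. Must stay put.
- cuvette_2: Small cuvette, clear with yellow contents and a white cap, 12 x 12 x 48 mm, loose and upright in the aluminium block in the well, its top below the rim; origin at its foot. Must stay put.
- cuvette_3: Small cuvette, clear with red contents and a white cap, 12 x 12 x 48 mm, loose and upright in the aluminium block in the well, its top below the rim; origin at its foot. Must stay put.
- petri: Bystander: clear petri dish, 61 mm across, 16 mm high, origin under its centre.
- filter_box: Bystander: blue carton 65 x 90 x 40 mm, origin under its centre.
- wipes_box: Bystander: green carton 66 x 108 x 72 mm, origin under its centre.
- tube: Bystander: standing tube with a green cap, 34 mm across, 111 mm high, origin under its centre.
- timer: Bystander: white timer 60 x 62 x 16 mm, origin under its centre.

How it is judged:
On the way, in this order (a step that is already met when the one before it is completed fails the run):
1. the cover has been tipped over past upright (value of joint cover below 1.5 rad), for 0.05 s.
2. the cover is caught and brought to a stop on a finger while still clearly open (between 0.2 and 1.2 rad) (value of joint cover between 0.2 and 1.2 rad and velocity of joint cover above -0.12 rad/s and contact force between the fingers and photometer above 0.2 N), for 0.2 s.
At the end, for the whole second after the job is handed in: The cover is shut (within 0.03 rad) and at rest, and the cuvettes are still seated in their block (value of joint cover below 0.03 rad and velocity of joint cover between -0.02 and 0.02 rad/s and z of each of cuvette_1, cuvette_2, cuvette_3 in the frame of photometer below 0.047 m); the robot touches nothing.
It fails at once if the cover bangs down: it closes faster than 0.35 rad/s (about 58 mm/s at the tab) within the last 0.25 rad (value of joint cover below 0.25 rad and velocity of joint cover below -0.35 rad/s).
It fails at once if the photometer or its cover is squeezed or pushed with more than 30 N (contact force between the fingers and photometer above 30 N).
It fails at once if a cuvette is disturbed (moved over 8 mm) (distance of any of cuvette_1, cuvette_2, cuvette_3 from where it was at the start of the episode above 0.008 m).
It fails at once if a bystander (petri dish, cartons, tube, timer) is disturbed (moved over 20 mm) (distance of any of petri, filter_box, wipes_box, tube, timer from where it was at the start of the episode above 0.02 m).
It also fails if it takes over 64 s, if anything falls off the work surface, if the arm or the gripper's body presses on something with over 40 N, if the wrist force passes 120 N, or if a joint passes its speed limit or range.

## Working session

There is one attempt and no reset: what is moved stays moved. The work goes in short steps, Python scripts to look and compute and a tool call to move; the robot and the scene stay as the last step left them, time stands still between calls to the robot, and variables do not carry over. Pictures are saved under pics/ and viewed, at most 10 in all, crops included, and the job is handed in when it is done.

Besides the shell and the picture viewer there is one more tool, called by a JSON object that holds its "method" and its "body", one argument or row to a line. move_arm: Moves the arm, as the interface text tells. Its arguments: {"type":"object","properties":{"steps":{"type":"array","items":{"type":"object","properties":{"tx":{"type":"number"},"ty":{"type":"number"},"tz":{"type":"number"},"ax":{"type":"number"},"ay":{"type":"number"},"az":{"type":"number"},"grip":{"type":"number"}}}},"grip_force":{"type":"number"}},"required":["steps"]}

```bash
mkdir -p pics
python3 - <<'E'
from bench import monitor, imaging
import cv2,pickle,numpy as np
s=monitor.observe();print(s)
for n in("scene","top"):
    c=imaging.capture(n);pickle.dump(c,open(n+".pkl","wb"));cv2.imwrite(f"pics/{n}0.png",c["img"][:,:,::-1])
    print({k:c[k] for k in c if k!="img"})
E
```

```text
{'t': 0.0, 'joint_pos': array([-1.42144096,  0.59209311,  0.04826463,  1.60982395, -0.03331547,
        0.94269111, -0.03372377]), 'qd': array([ 0.00022867, -0.00012307,  0.00180513, -0.0001346 ,  0.00064465,
        0.00064738, -0.00081176]), 'tau': array([ 3.70743664e-04, -5.48684371e+01,  1.54667817e+00, -1.98124498e+01,
        9.36548546e-03,  8.72827222e-03,  2.10637204e-06]), 'eef_pos': array([0.17411424, 0.70293442, 0.23015816]), 'tcp_rot': array([[-9.70673789e-01,  2.40400083e-01, -4.41948783e-04],
       [ 2.40400472e-01,  9.70671375e-01, -2.16684464e-03],
       [-9.19225982e-05, -2.20954399e-03, -9.99997555e-01]]), 'force': array([ 0.88977226, -0.35655752, -0.07944486]), 'ft_torque': array([-0.04276971,  0.00860635,  0.03696982]), 'grip_force': 0.0, 'opening': 0.08558152729999562}
{'fx': 365.1307560396222, 'fy': 365.1307560396222, 'cx': 318.2495130086725, 'cy': 202.07788165827682, 'origin': array([ 0.23021393, -0.75838392,  0.63345625]), 'rotation': array([[ 0.92055501, -0.19432451,  0.33884578],
       [-0.39007541, -0.50282729,  0.77136625],
       [ 0.02048554, -0.84226047, -0.5386814 ]])}
{'fx': 442.8463928475178, 'fy': 442.8463928475178, 'cx': 325.7777768361674, 'cy': 198.76948951831656, 'origin': array([0.35749016, 0.022624  , 1.41892449]), 'rotation': array([[-0.01803309, -0.98468904,  0.17338486],
       [-0.99969908,  0.02064175,  0.013254  ],
       [-0.01663004, -0.17309368, -0.98476496]])}
```

View pics/scene0.png

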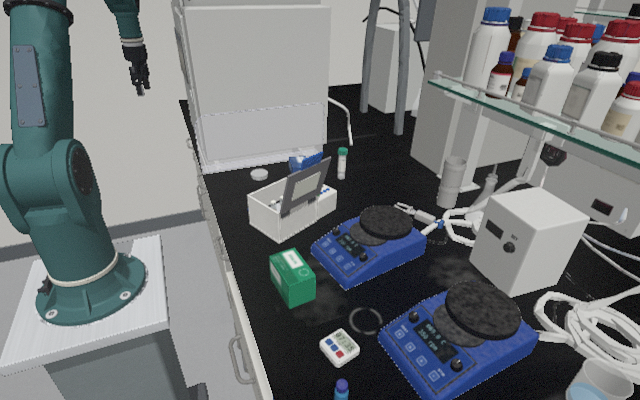

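View pics/top0.png

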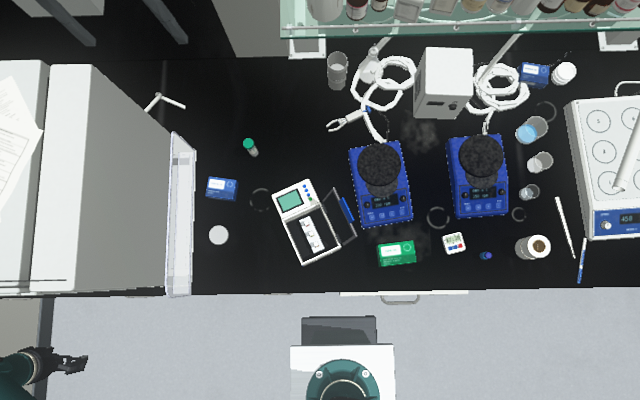

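Run:
```python
import cv2,pickle
c=pickle.load(open("top.pkl","rb"))["img"][:,:,::-1]
cv2.imwrite("pics/topz.png",cv2.resize(c[165:285,190:390],None,fx=4,fy=4,interpolation=cv2.INTER_CUBIC))
```

```text
(no output)
```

View pics/topz.png

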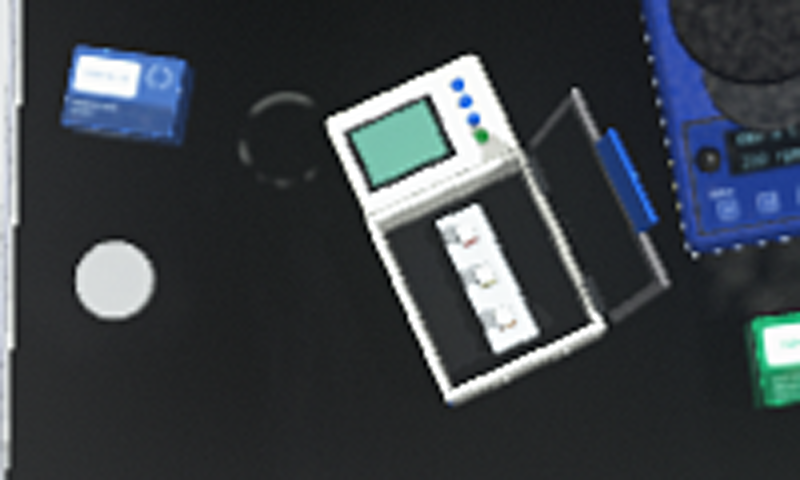

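```bash
cat > h.py <<'E'
import pickle,numpy as np
c=pickle.load(open("top.pkl","rb"))
def ray(u,v,z,c=c):
    d=c["rotation"]@np.array([(u-c["cx"])/c["fx"],(v-c["cy"])/c["fy"],1]);o=c["origin"]
    return o+d*(z-o[2])/d[2]
def zz(a,b,z): return ray((a-1.5)/4+190,(b-1.5)/4+165,z)
E
python3 - <<'E'
from h import *
np.set_printoptions(precision=4,suppress=True)
P=[(372,218),(450,400),(606,325),(522,160)]
W=np.array([zz(*p,.1) for p in P]);print(W)
L=np.array([[75,65],[-75,65],[-75,-65],[75,-65]])/1e3
# rigid fit
a=(L[:,0]+1j*L[:,1]);w=W[:,0]+1j*W[:,1]
r=np.sum((w-w.mean())*a.conj());yaw=np.angle(r);m=w.mean();print("yaw",yaw,"origin",m,"res",abs(w-m-a*np.exp(1j*yaw)))
f=lambda x,y:(lambda q:[q.real,q.imag])(m+(x+1j*y)*np.exp(1j*yaw))
print("tabshut",f(0,.097),"-x corner",f(-.035,.097),"tab open",f(0,-.113),"corner",f(-.035,-.113))
for n,p,z in(("tab+",(600,135),.258),("tab-",(648,228),.258),("petri",(115,280),.016),("filter",(125,95),.04),("tube",(240,-80),.11),("wipes",(828,360),.072)):print(n,zz(*p,z))
E
```

```text
[[ 0.5303  0.1712  0.1   ]
 [ 0.394   0.1137  0.1   ]
 [ 0.4469 -0.0026  0.1   ]
 [ 0.5721  0.0578  0.1   ]]
yaw 0.40936946592929374 origin (0.48582055149637615+0.08500528454437424j) res [0.0037 0.003  0.0044 0.0087]
tabshut [np.float64(0.44721154712907185), np.float64(0.17399036633770337)] -x corner [np.float64(0.41510352792529326), np.float64(0.1600592822876451)] tab open [np.float64(0.5307980514294214), np.float64(-0.018657748884967948)] corner [np.float64(0.49869003222564284), np.float64(-0.03258883293502621)]
tab+ [0.5622 0.0014 0.258 ]
tab- [ 0.4993 -0.0288  0.258 ]
petri [0.4957 0.3856 0.016 ]
filter [0.6409 0.375  0.04  ]
tube [0.762  0.2715 0.11  ]
wipes [ 0.4193 -0.1697  0.072 ]
```

```bash
cat >> h.py <<'E'
from scipy.spatial.transform import Rotation as Ro
O=np.array([.486,.085,0]);YAW=.413
B=Ro.from_euler('z',YAW).as_matrix()
def rot(t):
    c,s=np.cos(np.radians(t)),np.sin(np.radians(t))
    return B@np.array([[-1,0,0],[0,c,-s],[0,-s,-c]])
def ph(p): return O+B@np.array(p)
def where():
    from bench import monitor
    s=monitor.observe();l=B.T@(s["eef_pos"]-O)
    print("t%.2f world"%s["t"],s["eef_pos"].round(3),"ph",l.round(4),"q",s["joint_pos"].round(2),"F",s["force"].round(1))
    R=B.T@s["tcp_rot"];print("tilt %.1f xerr"%np.degrees(np.arctan2(-R[1,2],-R[2,2])),R[:,0].round(3));return s
def plan(wps,s,p=None,R=None):
    """wps: (world pos, R or None, rows)"""
    p=s["eef_pos"] if p is None else p;R=s["tcp_rot"] if R is None else R;rows=[]
    for q,Q,n in wps:
        Q=R if Q is None else Q; d=Ro.from_matrix(R.T@Q).as_rotvec(); p0=p
        for i in range(n):
            t=R.T@(p0+(np.array(q)-p0)*(i+1)/n-p)/.03; a=np.degrees(d/n)/5
            t=t.round(2);a=a.round(2);rows.append((*t,*a))
            p=p+R@t*.03;R=R@Ro.from_rotvec(np.radians(a*5)).as_matrix()
    for i,r in enumerate(rows):
        if i%5==0:print('--')
        print([float(v)+0 for v in r],"!!" if max(map(abs,r))>1 else "")
    return p,R
E
python3 - <<'E'
from h import *
s=where()
plan([((.17,.68,.33),None,4),((.17,.47,.36),None,8),((.30,.33,.36),None,8),(ph((0,.17,.32)),rot(0),10)],s)
E
```

```text
t0.10 world [0.174 0.703 0.23 ] ph [-0.0376  0.6912  0.2303] q [-1.42  0.59  0.05  1.61 -0.03  0.94 -0.03] F [-0.6 -0.3 -0.1]
tilt 0.1 xerr [-0.793  0.61  -0.   ]
--
[-0.01, -0.2, -0.83, 0.0, 0.0, 0.0] 
[-0.02, -0.19, -0.83, 0.0, 0.0, 0.0] 
[-0.01, -0.2, -0.83, 0.0, 0.0, 0.0] 
[-0.01, -0.19, -0.83, 0.0, 0.0, 0.0] 
[-0.21, -0.85, -0.12, 0.0, 0.0, 0.0] 
--
[-0.21, -0.85, -0.13, 0.0, 0.0, 0.0] 
[-0.21, -0.85, -0.12, 0.0, 0.0, 0.0] 
[-0.21, -0.85, -0.12, 0.0, 0.0, 0.0] 
[-0.21, -0.85, -0.13, 0.0, 0.0, 0.0] 
[-0.21, -0.85, -0.12, 0.0, 0.0, 0.0] 
--
[-0.21, -0.85, -0.13, 0.0, 0.0, 0.0] 
[-0.21, -0.85, -0.12, 0.0, 0.0, 0.0] 
[-0.67, -0.44, 0.0, 0.0, 0.0, 0.0] 
[-0.66, -0.43, 0.0, 0.0, 0.0, 0.0] 
[-0.67, -0.44, 0.0, 0.0, 0.0, 0.0] 
--
[-0.67, -0.43, 0.0, 0.0, 0.0, 0.0] 
[-0.66, -0.44, 0.01, 0.0, 0.0, 0.0] 
[-0.67, -0.44, 0.0, 0.0, 0.0, 0.0] 
[-0.67, -0.43, 0.0, 0.0, 0.0, 0.0] 
[-0.66, -0.44, 0.0, 0.0, 0.0, 0.0] 
--
[-0.45, -0.19, 0.13, 0.0, 0.0, -0.75] 
[-0.44, -0.23, 0.14, 0.0, 0.0, -0.75] 
[-0.43, -0.25, 0.13, 0.0, 0.0, -0.75] 
[-0.4, -0.28, 0.13, 0.0, 0.0, -0.75] 
[-0.39, -0.3, 0.14, 0.0, 0.0, -0.75] 
--
[-0.37, -0.33, 0.13, 0.0, 0.0, -0.75] 
[-0.34, -0.35, 0.14, 0.0, 0.0, -0.75] 
[-0.32, -0.38, 0.13, 0.0, 0.0, -0.75] 
[-0.29, -0.39, 0.13, 0.0, 0.0, -0.75] 
[-0.27, -0.42, 0.14, 0.0, 0.0, -0.75]
```

{"method": "move_arm", "body": {
  "steps": [
    {"ty":-0.2,"tz":-0.83,"grip":0},
    {"ty":-0.2,"tz":-0.83,"grip":0},
    {"ty":-0.2,"tz":-0.83,"grip":0},
    {"ty":-0.2,"tz":-0.83,"grip":0},
    {"tx":-0.2,"ty":-0.85,"tz":-0.12,"grip":0}
  ],
  "grip_force": 20
}}

```text
validation failed for argument at $.st...
```

{"method": "move_arm", "body": {
  "steps": [
    {"tx":-0.2,"ty":-0.85,"tz":-0.12,"grip":0},
    {"tx":-0.2,"ty":-0.85,"tz":-0.12,"grip":0},
    {"tx":-0.2,"ty":-0.85,"tz":-0.12,"grip":0},
    {"tx":-0.2,"ty":-0.85,"tz":-0.12,"grip":0},
    {"tx":-0.2,"ty":-0.85,"tz":-0.12,"grip":0}
  ]
}}

```text
validation failed for argument at $.st...
```

{"method": "move_arm", "body": {
  "steps": [
    {"tx":-0.2,"ty":-0.85,"tz":-0.12,"grip":0},
    {"tx":-0.2,"ty":-0.85,"tz":-0.12,"grip":0},
    {"tx":-0.67,"ty":-0.44,"grip":0},
    {"tx":-0.67,"ty":-0.44,"grip":0},
    {"tx":-0.67,"ty":-0.44,"grip":0}
  ]
}}

```text
validation failed for argument at $.st...
```

{"method": "move_arm", "body": {
  "steps": [
    {"tx":-0.67,"ty":-0.44,"grip":0},
    {"tx":-0.67,"ty":-0.44,"grip":0},
    {"tx":-0.67,"ty":-0.44,"grip":0},
    {"tx":-0.67,"ty":-0.44,"grip":0},
    {"tx":-0.67,"ty":-0.44,"grip":0}
  ]
}}

```text
validation failed for argument at $.st...
```

{"method": "move_arm", "body": {
  "steps": [
    {"tx":0,"ty":-0.2,"tz":-0.83,"ax":0,"ay":0,"az":0,"grip":0},
    {"tx":0,"ty":-0.2,"tz":-0.83,"ax":0,"ay":0,"az":0,"grip":0},
    {"tx":0,"ty":-0.2,"tz":-0.83,"ax":0,"ay":0,"az":0,"grip":0},
    {"tx":0,"ty":-0.2,"tz":-0.83,"ax":0,"ay":0,"az":0,"grip":0},
    {"tx":-0.2,"ty":-0.85,"tz":-0.12,"ax":0,"ay":0,"az":0,"grip":0}
  ],
  "grip_force": 20
}}

```text
t: 0.6
eef_pos: [0.1676, 0.6577, 0.3376]
tcp_rot: [[-0.971, 0.239, 0.001], [0.239, 0.971, 0.008], [0.001, 0.008, -1.0]]
force: [0.6, -0.2, 0.8]
opening: 0.0125
grip_force: 0.0
```

{"method": "move_arm", "body": {
  "steps": [
    {"tx":-0.2,"ty":-0.85,"tz":-0.12,"ax":0,"ay":0,"az":0,"grip":0},
    {"tx":-0.2,"ty":-0.85,"tz":-0.12,"ax":0,"ay":0,"az":0,"grip":0},
    {"tx":-0.2,"ty":-0.85,"tz":-0.12,"ax":0,"ay":0,"az":0,"grip":0},
    {"tx":-0.2,"ty":-0.85,"tz":-0.12,"ax":0,"ay":0,"az":0,"grip":0},
    {"tx":-0.2,"ty":-0.85,"tz":-0.12,"ax":0,"ay":0,"az":0,"grip":0}
  ]
}}

```text
t: 1.1
eef_pos: [0.1665, 0.5217, 0.3522]
tcp_rot: [[-0.971, 0.24, -0.0], [0.24, 0.971, -0.001], [-0.0, -0.001, -1.0]]
force: [1.1, -0.2, 0.7]
opening: 0.0002
grip_force: 0.0
```

{"method": "move_arm", "body": {
  "steps": [
    {"tx":-0.2,"ty":-0.85,"tz":-0.12,"ax":0,"ay":0,"az":0,"grip":0},
    {"tx":-0.2,"ty":-0.85,"tz":-0.12,"ax":0,"ay":0,"az":0,"grip":0},
    {"tx":-0.67,"ty":-0.44,"tz":0,"ax":0,"ay":0,"az":0,"grip":0},
    {"tx":-0.67,"ty":-0.44,"tz":0,"ax":0,"ay":0,"az":0,"grip":0},
    {"tx":-0.67,"ty":-0.44,"tz":0,"ax":0,"ay":0,"az":0,"grip":0}
  ]
}}

```text
t: 1.6
eef_pos: [0.2153, 0.4167, 0.3595]
tcp_rot: [[-0.971, 0.24, -0.0], [0.24, 0.971, -0.001], [0.0, -0.001, -1.0]]
force: [0.5, -0.6, 0.0]
opening: 0.0003
grip_force: 0.0
```

{"method": "move_arm", "body": {
  "steps": [
    {"tx":-0.67,"ty":-0.44,"tz":0,"ax":0,"ay":0,"az":0,"grip":0},
    {"tx":-0.67,"ty":-0.44,"tz":0,"ax":0,"ay":0,"az":0,"grip":0},
    {"tx":-0.67,"ty":-0.44,"tz":0,"ax":0,"ay":0,"az":0,"grip":0},
    {"tx":-0.67,"ty":-0.44,"tz":0,"ax":0,"ay":0,"az":0,"grip":0},
    {"tx":-0.67,"ty":-0.44,"tz":0,"ax":0,"ay":0,"az":0,"grip":0}
  ]
}}

```text
t: 2.1
eef_pos: [0.2971, 0.3286, 0.3594]
tcp_rot: [[-0.971, 0.24, -0.0], [0.24, 0.971, -0.001], [0.0, -0.001, -1.0]]
force: [1.1, -1.1, 0.6]
opening: -0.0
grip_force: 0.0
```

Run:
```python
from h import *
s=where()
p,R=plan([(ph((0,.17,.32)),rot(0),10)],s)
plan([(ph((0,.16,.20)),rot(45),10),(ph((0,.16,.085)),rot(45),5)],s,p,R)
```

```text
t2.10 world [0.297 0.329 0.359] ph [-0.0753  0.2989  0.3594] q [-1.14  0.07  0.21  2.06 -0.02  1.01  0.41] F [ 1.1 -1.1  0.6]
tilt 0.0 xerr [-0.793  0.61   0.   ]
--
[-0.46, -0.19, 0.13, 0.0, 0.0, -0.75] 
[-0.45, -0.21, 0.13, 0.0, 0.0, -0.75] 
[-0.43, -0.25, 0.13, 0.0, 0.0, -0.75] 
[-0.42, -0.27, 0.14, 0.0, 0.0, -0.75] 
[-0.39, -0.3, 0.13, 0.0, 0.0, -0.75] 
--
[-0.38, -0.33, 0.13, 0.0, 0.0, -0.75] 
[-0.35, -0.35, 0.13, 0.0, 0.0, -0.75] 
[-0.33, -0.37, 0.13, 0.0, 0.0, -0.75] 
[-0.31, -0.4, 0.13, 0.0, 0.0, -0.75] 
[-0.28, -0.41, 0.13, 0.0, 0.0, -0.75] 
--
[0.0, -0.03, 0.4, 0.9, 0.0, 0.0] 
[0.0, 0.0, 0.4, 0.9, 0.0, 0.0] 
[0.0, 0.03, 0.4, 0.9, 0.0, 0.0] 
[0.0, 0.06, 0.4, 0.9, 0.0, 0.0] 
[0.0, 0.09, 0.39, 0.9, 0.0, 0.0] 
--
[0.0, 0.12, 0.38, 0.9, 0.0, 0.0] 
[0.0, 0.16, 0.38, 0.9, 0.0, 0.0] 
[0.0, 0.18, 0.35, 0.9, 0.0, 0.0] 
[0.0, 0.21, 0.35, 0.9, 0.0, 0.0] 
[0.0, 0.23, 0.32, 0.9, 0.0, 0.0] 
--
[0.0, 0.54, 0.54, 0.0, 0.0, 0.0] 
[0.0, 0.54, 0.55, 0.0, 0.0, 0.0] 
[0.0, 0.55, 0.54, 0.0, 0.0, 0.0] 
[0.0, 0.54, 0.54, 0.0, 0.0, 0.0] 
[0.0, 0.54, 0.54, 0.0, 0.0, 0.0]
```

Tracking is good. Moving in front of the tab and testing the tilted pose there.

{"method": "move_arm", "body": {
  "steps": [
    {"tx":-0.46,"ty":-0.19,"tz":0.13,"ax":0,"ay":0,"az":-0.75,"grip":0},
    {"tx":-0.45,"ty":-0.21,"tz":0.13,"ax":0,"ay":0,"az":-0.75,"grip":0},
    {"tx":-0.43,"ty":-0.25,"tz":0.13,"ax":0,"ay":0,"az":-0.75,"grip":0},
    {"tx":-0.42,"ty":-0.27,"tz":0.13,"ax":0,"ay":0,"az":-0.75,"grip":0},
    {"tx":-0.39,"ty":-0.3,"tz":0.13,"ax":0,"ay":0,"az":-0.75,"grip":0}
  ]
}}

```text
t: 2.6
eef_pos: [0.3572, 0.2852, 0.3397]
tcp_rot: [[-0.996, -0.087, -0.001], [-0.087, 0.996, -0.001], [0.001, -0.0, -1.0]]
force: [-0.2, 1.2, -0.1]
opening: -0.0004
grip_force: 0.0
```

{"method": "move_arm", "body": {
  "steps": [
    {"tx":-0.38,"ty":-0.33,"tz":0.13,"ax":0,"ay":0,"az":-0.75,"grip":0},
    {"tx":-0.35,"ty":-0.35,"tz":0.13,"ax":0,"ay":0,"az":-0.75,"grip":0},
    {"tx":-0.33,"ty":-0.37,"tz":0.13,"ax":0,"ay":0,"az":-0.75,"grip":0},
    {"tx":-0.31,"ty":-0.4,"tz":0.13,"ax":0,"ay":0,"az":-0.75,"grip":0},
    {"tx":-0.28,"ty":-0.41,"tz":0.13,"ax":0,"ay":0,"az":-0.75,"grip":0}
  ]
}}

```text
t: 3.1
eef_pos: [0.4177, 0.2412, 0.3202]
tcp_rot: [[-0.915, -0.403, -0.001], [-0.403, 0.915, -0.001], [0.001, -0.0, -1.0]]
force: [-0.8, 0.9, -0.1]
opening: -0.0
grip_force: 0.0
```

{"method": "move_arm", "body": {
  "steps": [
    {"tx":0,"ty":0,"tz":0.4,"ax":0.9,"ay":0,"az":0,"grip":0},
    {"tx":0,"ty":0,"tz":0.4,"ax":0.9,"ay":0,"az":0,"grip":0},
    {"tx":0,"ty":0.03,"tz":0.4,"ax":0.9,"ay":0,"az":0,"grip":0},
    {"tx":0,"ty":0.06,"tz":0.4,"ax":0.9,"ay":0,"az":0,"grip":0},
    {"tx":0,"ty":0.09,"tz":0.4,"ax":0.9,"ay":0,"az":0,"grip":0}
  ]
}}

```text
t: 3.6
eef_pos: [0.4192, 0.2381, 0.2601]
tcp_rot: [[-0.916, -0.369, 0.155], [-0.4, 0.846, -0.353], [-0.001, -0.385, -0.923]]
force: [-0.5, 0.5, -1.0]
opening: 0.0002
grip_force: 0.0
```

{"method": "move_arm", "body": {
  "steps": [
    {"tx":0,"ty":0.12,"tz":0.38,"ax":0.9,"ay":0,"az":0,"grip":0},
    {"tx":0,"ty":0.16,"tz":0.38,"ax":0.9,"ay":0,"az":0,"grip":0},
    {"tx":0,"ty":0.18,"tz":0.35,"ax":0.9,"ay":0,"az":0,"grip":0},
    {"tx":0,"ty":0.21,"tz":0.35,"ax":0.9,"ay":0,"az":0,"grip":0},
    {"tx":0,"ty":0.23,"tz":0.32,"ax":0.9,"ay":0,"az":0,"grip":0}
  ]
}}

```text
t: 4.1
eef_pos: [0.4211, 0.234, 0.1999]
tcp_rot: [[-0.916, -0.283, 0.285], [-0.401, 0.646, -0.649], [-0.0, -0.709, -0.705]]
force: [-0.4, 0.5, -0.3]
opening: 0.0002
grip_force: 0.0
```

Run:
```python
from h import *
s=where()
```

```text
t4.10 world [0.421 0.234 0.2  ] ph [0.0004 0.1625 0.1999] q [-1.29  0.59  0.41  2.11  0.56  0.97  0.65] F [-0.4  0.5 -0.3]
tilt 45.1 xerr [-1.  0. -0.]
```

{"method": "move_arm", "body": {
  "steps": [
    {"tx":0,"ty":0.54,"tz":0.54,"ax":0,"ay":0,"az":0,"grip":0},
    {"tx":0,"ty":0.54,"tz":0.54,"ax":0,"ay":0,"az":0,"grip":0},
    {"tx":0,"ty":0.54,"tz":0.54,"ax":0,"ay":0,"az":0,"grip":0},
    {"tx":0,"ty":0.54,"tz":0.54,"ax":0,"ay":0,"az":0,"grip":0},
    {"tx":0,"ty":0.54,"tz":0.54,"ax":0,"ay":0,"az":0,"grip":0}
  ]
}}

```text
t: 4.6
eef_pos: [0.4211, 0.2339, 0.0846]
tcp_rot: [[-0.916, -0.284, 0.283], [-0.401, 0.648, -0.648], [0.0, -0.707, -0.707]]
force: [0.7, 0.5, 0.3]
opening: 0.0001
grip_force: 0.0
```

Run:
```python
from h import *
from bench import imaging
import cv2
s=where()
c=imaging.capture("wrist");np.save("Tc.npy",c["T_tool_cam"]);cv2.imwrite("pics/w1.png",c["img"][:,:,::-1])
pickle.dump((c,s),open("w1.pkl","wb"));print(c["T_tool_cam"],c["fx"],c["cx"],c["cy"])
```

```text
t4.60 world [0.421 0.234 0.085] ph [0.0003 0.1624 0.0846] q [-1.27  0.8   0.39  2.14  0.58  0.76  0.52] F [0.7 0.5 0.3]
tilt 45.0 xerr [-1.     0.001  0.   ]
[[ 3.03921843e-04 -9.59770520e-01 -2.80785430e-01  7.15516365e-02]
 [ 9.99999905e-01  2.03695720e-04  3.86133522e-04  1.10949860e-04]
 [-3.13404781e-04 -2.80785520e-01  9.59770490e-01 -1.43264140e-01]
 [ 0.00000000e+00  0.00000000e+00  0.00000000e+00  1.00000000e+00]] 297.5187236279994 318.2895395550782 201.51250953962753
```

View pics/w1.png

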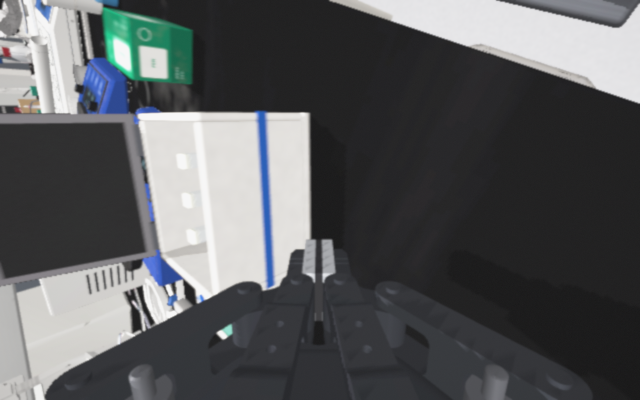

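Run:
```python
from h import *
c,s=pickle.load(open("w1.pkl","rb"));T=c["T_tool_cam"]
C=dict(c);C["rotation"]=s["tcp_rot"]@T[:3,:3];C["origin"]=s["eef_pos"]+s["tcp_rot"]@T[:3,3]
for (u,v,z) in((310,113,0),(311,150,0),(312,220,0),(210,113,.1),(205,113,.1),(198,113,.1)):print(u,v,(B.T@(ray(u,v,z,C)-O)).round(4))
p,R=plan([(ph((0,.16,.22)),None,5),(ph((-.0,.06,.36)),rot(0),9),(ph((0,-.165,.36)),rot(0),8),(ph((0,-.165,.232)),rot(0),5),],s)
```

```text
310 113 [-0.0726  0.0681  0.    ]
311 150 [-0.0408  0.069   0.    ]
312 220 [0.0257 0.0697 0.    ]
210 113 [-0.0722  0.0863  0.1   ]
205 113 [-0.0722  0.0796  0.1   ]
198 113 [-0.0722  0.0697  0.1   ]
--
[0.0, -0.65, -0.63, 0.0, 0.0, 0.0] 
[0.0, -0.65, -0.62, 0.0, 0.0, 0.0] 
[0.01, -0.65, -0.63, 0.0, 0.0, 0.0] 
[0.0, -0.65, -0.63, 0.0, 0.0, 0.0] 
[0.0, -0.65, -0.63, 0.0, 0.0, 0.0] 
--
[0.0, -0.63, -0.1, -1.0, 0.0, 0.0] 
[0.0, -0.61, -0.16, -1.0, 0.0, 0.0] 
[0.0, -0.6, -0.22, -1.0, 0.0, 0.0] 
[0.0, -0.58, -0.26, -1.0, 0.0, 0.0] 
[0.0, -0.56, -0.31, -1.0, 0.0, 0.0] 
--
[0.0, -0.52, -0.36, -1.0, 0.0, 0.0] 
[0.0, -0.5, -0.41, -1.0, 0.0, 0.0] 
[0.0, -0.45, -0.44, -1.0, 0.0, 0.0] 
[0.0, -0.41, -0.49, -1.0, 0.0, 0.0] 
[0.0, -0.94, 0.0, 0.0, 0.0, 0.0] 
--
[0.0, -0.94, 0.0, 0.0, 0.0, 0.0] 
[0.0, -0.93, 0.0, 0.0, 0.0, 0.0] 
[0.0, -0.94, 0.0, 0.0, 0.0, 0.0] 
[0.0, -0.94, 0.0, 0.0, 0.0, 0.0] 
[-0.01, -0.94, 0.0, 0.0, 0.0, 0.0] 
--
[0.0, -0.94, 0.0, 0.0, 0.0, 0.0] 
[0.0, -0.93, 0.0, 0.0, 0.0, 0.0] 
[0.0, 0.0, 0.85, 0.0, 0.0, 0.0] 
[0.0, 0.0, 0.86, 0.0, 0.0, 0.0] 
[0.0, 0.0, 0.85, 0.0, 0.0, 0.0] 
--
[0.0, -0.01, 0.85, 0.0, 0.0, 0.0] 
[0.0, 0.0, 0.85, 0.0, 0.0, 0.0]
```

{"method": "move_arm", "body": {
  "steps": [
    {"tx":0,"ty":-0.65,"tz":-0.63,"ax":0,"ay":0,"az":0,"grip":0},
    {"tx":0,"ty":-0.65,"tz":-0.63,"ax":0,"ay":0,"az":0,"grip":0},
    {"tx":0,"ty":-0.65,"tz":-0.63,"ax":0,"ay":0,"az":0,"grip":0},
    {"tx":0,"ty":-0.65,"tz":-0.63,"ax":0,"ay":0,"az":0,"grip":0},
    {"tx":0,"ty":-0.65,"tz":-0.63,"ax":0,"ay":0,"az":0,"grip":0}
  ]
}}

```text
t: 5.15
eef_pos: [0.4218, 0.2314, 0.2231]
tcp_rot: [[-0.916, -0.283, 0.283], [-0.4, 0.648, -0.648], [0.0, -0.707, -0.707]]
force: [0.6, 0.3, 1.0]
opening: 0.0002
grip_force: 0.0
```

{"method": "move_arm", "body": {
  "steps": [
    {"tx":0,"ty":-0.63,"tz":-0.1,"ax":-1,"ay":0,"az":0,"grip":0},
    {"tx":0,"ty":-0.61,"tz":-0.16,"ax":-1,"ay":0,"az":0,"grip":0},
    {"tx":0,"ty":-0.6,"tz":-0.22,"ax":-1,"ay":0,"az":0,"grip":0},
    {"tx":0,"ty":-0.58,"tz":-0.26,"ax":-1,"ay":0,"az":0,"grip":0},
    {"tx":0,"ty":-0.56,"tz":-0.31,"ax":-1,"ay":0,"az":0,"grip":0}
  ]
}}

```text
t: 5.65
eef_pos: [0.4441, 0.18, 0.3007]
tcp_rot: [[-0.916, -0.377, 0.136], [-0.401, 0.862, -0.31], [-0.001, -0.338, -0.941]]
force: [0.5, 0.7, 0.0]
opening: -0.0004
grip_force: 0.0
```

{"method": "move_arm", "body": {
  "steps": [
    {"tx":0,"ty":-0.52,"tz":-0.36,"ax":-1,"ay":0,"az":0,"grip":0},
    {"tx":0,"ty":-0.5,"tz":-0.41,"ax":-1,"ay":0,"az":0,"grip":0},
    {"tx":0,"ty":-0.45,"tz":-0.44,"ax":-1,"ay":0,"az":0,"grip":0},
    {"tx":0,"ty":-0.41,"tz":-0.49,"ax":-1,"ay":0,"az":0,"grip":0},
    {"tx":0,"ty":-0.94,"tz":0,"ax":0,"ay":0,"az":0,"grip":0}
  ]
}}

```text
t: 6.15
eef_pos: [0.4746, 0.1128, 0.3645]
tcp_rot: [[-0.917, -0.399, 0.004], [-0.399, 0.917, 0.005], [-0.006, 0.003, -1.0]]
force: [0.5, -0.4, 0.6]
opening: 0.0002
grip_force: 0.0
```

{"method": "move_arm", "body": {
  "steps": [
    {"tx":0,"ty":-0.94,"tz":0,"ax":0,"ay":0,"az":0,"grip":0},
    {"tx":0,"ty":-0.94,"tz":0,"ax":0,"ay":0,"az":0,"grip":0},
    {"tx":0,"ty":-0.94,"tz":0,"ax":0,"ay":0,"az":0,"grip":0},
    {"tx":0,"ty":-0.94,"tz":0,"ax":0,"ay":0,"az":0,"grip":0},
    {"tx":0,"ty":-0.94,"tz":0,"ax":0,"ay":0,"az":0,"grip":0}
  ]
}}

```text
t: 6.65
eef_pos: [0.5293, -0.0161, 0.3619]
tcp_rot: [[-0.916, -0.4, -0.001], [-0.4, 0.916, 0.001], [0.0, 0.001, -1.0]]
force: [-0.3, 1.0, -0.1]
opening: -0.0002
grip_force: 0.0
```

{"method": "move_arm", "body": {
  "steps": [
    {"tx":0,"ty":-0.94,"tz":0,"ax":0,"ay":0,"az":0,"grip":0},
    {"tx":0,"ty":-0.94,"tz":0,"ax":0,"ay":0,"az":0,"grip":0},
    {"tx":0,"ty":0,"tz":0,"ax":0,"ay":0,"az":0,"grip":0},
    {"tx":0,"ty":0,"tz":0,"ax":0,"ay":0,"az":0,"grip":0},
    {"tx":0,"ty":0,"tz":0,"ax":0,"ay":0,"az":0,"grip":0}
  ]
}}

```text
t: 7.15
eef_pos: [0.5516, -0.0654, 0.3615]
tcp_rot: [[-0.916, -0.402, -0.001], [-0.402, 0.916, 0.001], [0.0, 0.001, -1.0]]
force: [0.6, 0.3, 0.5]
opening: 0.0
grip_force: 0.0
```

```bash
sed -i 's/^O=.*;YAW=.413/O=np.array([.4869,.0892,0]);YAW=.42/' h.py
python3 - <<'E'
from h import *
from bench import imaging
import cv2
s=where()
c=imaging.capture("top");cv2.imwrite("pics/top1.png",cv2.resize(c["img"][150:290,240:440,::-1],None,fx=4,fy=4,interpolation=cv2.INTER_CUBIC))
plan([(ph((0,-.165,.234)),rot(0),5),(ph((0,-.122,.234)),rot(0),5),(ph((0,-.07,.234)),rot(0),5)],s)
E
```

```text
t7.15 world [ 0.552 -0.065  0.361] ph [-0.004  -0.1676  0.3615] q [-0.37  0.26  0.51  1.86 -0.15  1.06  2.19] F [0.6 0.3 0.5]
tilt -0.1 xerr [-1.     0.007  0.   ]
--
[-0.03, 0.02, 0.85, 0.0, 0.0, -0.02] 
[-0.02, 0.01, 0.85, 0.0, 0.0, -0.02] 
[-0.03, 0.02, 0.85, 0.0, 0.0, -0.02] 
[-0.03, 0.01, 0.85, 0.0, 0.0, -0.02] 
[-0.02, 0.02, 0.85, 0.0, 0.0, -0.02] 
--
[0.0, 0.29, 0.0, 0.0, 0.0, 0.0] 
[0.0, 0.28, 0.0, 0.0, 0.0, 0.0] 
[0.0, 0.29, 0.0, 0.0, 0.0, 0.0] 
[0.0, 0.29, 0.0, 0.0, 0.0, 0.0] 
[-0.01, 0.28, 0.0, 0.0, 0.0, 0.0] 
--
[0.0, 0.35, 0.0, 0.0, 0.0, 0.0] 
[0.0, 0.34, 0.0, 0.0, 0.0, 0.0] 
[0.0, 0.35, 0.0, 0.0, 0.0, 0.0] 
[0.0, 0.35, 0.0, 0.0, 0.0, 0.0] 
[0.0, 0.35, 0.0, 0.0, 0.0, 0.0]
```

View pics/top1.png

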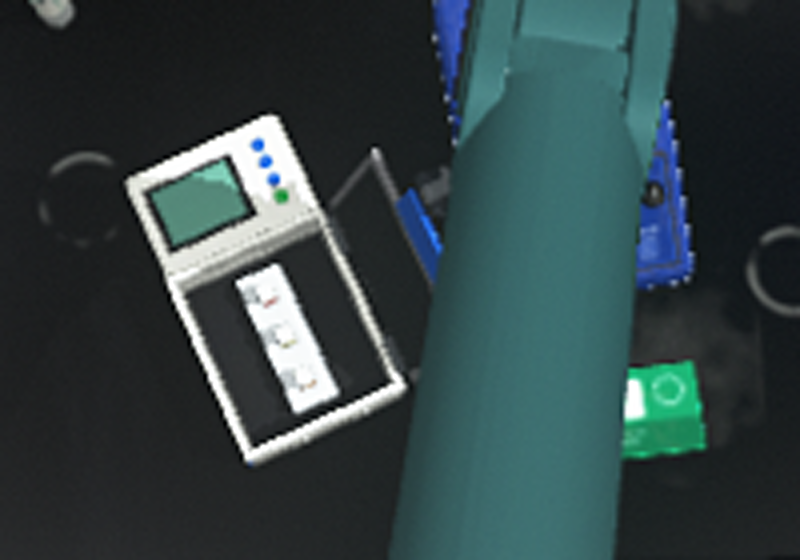

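{"method": "move_arm", "body": {
  "steps": [
    {"tx":-0.03,"ty":0.02,"tz":0.85,"ax":0,"ay":0,"az":-0.02,"grip":0},
    {"tx":-0.03,"ty":0.02,"tz":0.85,"ax":0,"ay":0,"az":-0.02,"grip":0},
    {"tx":-0.03,"ty":0.02,"tz":0.85,"ax":0,"ay":0,"az":-0.02,"grip":0},
    {"tx":-0.03,"ty":0.02,"tz":0.85,"ax":0,"ay":0,"az":-0.02,"grip":0},
    {"tx":-0.03,"ty":0.02,"tz":0.85,"ax":0,"ay":0,"az":-0.02,"grip":0}
  ]
}}

```text
t: 7.7
eef_pos: [0.555, -0.0604, 0.2333]
tcp_rot: [[-0.912, -0.411, 0.0], [-0.411, 0.912, 0.001], [-0.0, 0.001, -1.0]]
force: [0.2, -0.5, -0.4]
opening: 0.0002
grip_force: 0.0
```

{"method": "move_arm", "body": {
  "steps": [
    {"tx":0,"ty":0.28,"tz":0,"ax":0,"ay":0,"az":0,"grip":0},
    {"tx":0,"ty":0.28,"tz":0,"ax":0,"ay":0,"az":0,"grip":0},
    {"tx":0,"ty":0.28,"tz":0,"ax":0,"ay":0,"az":0,"grip":0},
    {"tx":0,"ty":0.28,"tz":0,"ax":0,"ay":0,"az":0,"grip":0},
    {"tx":0,"ty":0.28,"tz":0,"ax":0,"ay":0,"az":0,"grip":0}
  ]
}}

```text
t: 8.2
eef_pos: [0.539, -0.0233, 0.2356]
tcp_rot: [[-0.913, -0.408, 0.004], [-0.408, 0.913, -0.0], [-0.003, -0.002, -1.0]]
force: [0.7, -0.8, 1.0]
opening: -0.0001
grip_force: 0.7
```

Run:
```python
from h import *
s=where()
p,R=plan([(ph((0,-.072,.234)),rot(0),5)],s)
print("then")
plan([(ph((0,-.076,.305)),rot(0),3),(ph((0,.11,.30)),rot(45),9),(ph((0,.10,.24)),rot(45),3),(ph((0,.047,.186)),rot(45),5)],s,p,R)
```

```text
t8.20 world [ 0.539 -0.023  0.236] ph [ 0.0016 -0.124   0.2356] q [-0.39  0.38  0.46  2.04 -0.24  0.77  2.2 ] F [ 0.7 -0.8  1. ]
tilt 0.1 xerr [-1.    -0.001 -0.003]
--
[0.01, 0.35, 0.01, 0.0, 0.01, 0.0] 
[0.01, 0.34, 0.01, 0.0, 0.01, 0.0] 
[0.01, 0.35, 0.01, 0.0, 0.01, 0.0] 
[0.01, 0.35, 0.01, 0.0, 0.01, 0.0] 
[0.01, 0.34, 0.01, 0.0, 0.01, 0.0] 
then
--
[0.0, -0.04, -0.79, -0.01, 0.0, 0.0] 
[0.0, -0.05, -0.79, -0.01, 0.0, 0.0] 
[0.01, -0.04, -0.79, -0.01, 0.0, 0.0] 
[0.0, 0.69, 0.02, 1.0, 0.0, 0.0] 
[0.0, 0.69, -0.04, 1.0, 0.0, 0.0] 
--
[0.0, 0.68, -0.1, 1.0, 0.0, 0.0] 
[0.0, 0.67, -0.16, 1.0, 0.0, 0.0] 
[0.0, 0.65, -0.22, 1.0, 0.0, 0.0] 
[-0.01, 0.63, -0.27, 1.0, 0.0, 0.0] 
[0.0, 0.61, -0.33, 1.0, 0.0, 0.0] 
--
[0.0, 0.58, -0.38, 1.0, 0.0, 0.0] 
[0.0, 0.54, -0.42, 1.0, 0.0, 0.0] 
[0.0, 0.39, 0.55, 0.0, 0.0, 0.0] 
[0.0, 0.39, 0.55, 0.0, 0.0, 0.0] 
[0.0, 0.39, 0.55, 0.0, 0.0, 0.0] 
--
[0.0, 0.0, 0.5, 0.0, 0.0, 0.0] 
[0.0, 0.01, 0.51, 0.0, 0.0, 0.0] 
[0.0, 0.0, 0.5, 0.0, 0.0, 0.0] 
[0.0, 0.01, 0.51, 0.0, 0.0, 0.0] 
[0.0, 0.0, 0.5, 0.0, 0.0, 0.0]
```

{"method": "move_arm", "body": {
  "steps": [
    {"tx":0,"ty":0.35,"tz":0.01,"ax":0,"ay":0,"az":0,"grip":0},
    {"tx":0,"ty":0.35,"tz":0.01,"ax":0,"ay":0,"az":0,"grip":0},
    {"tx":0,"ty":0.35,"tz":0.01,"ax":0,"ay":0,"az":0,"grip":0},
    {"tx":0,"ty":0.35,"tz":0.01,"ax":0,"ay":0,"az":0,"grip":0},
    {"tx":0,"ty":0.35,"tz":0.01,"ax":0,"ay":0,"az":0,"grip":0}
  ]
}}

```text
t: 8.7
eef_pos: [0.5161, 0.0251, 0.2324]
tcp_rot: [[-0.913, -0.408, -0.0], [-0.408, 0.913, -0.0], [0.0, 0.0, -1.0]]
force: [1.7, -1.2, -1.7]
opening: 0.0001
grip_force: 0.6
```

Run:
```python
from h import *
from bench import imaging
import cv2
c=imaging.capture("scene");pickle.dump(c,open("scene1.pkl","wb"));cv2.imwrite("pics/s1.png",cv2.resize(c["img"][100:250,200:400,::-1],None,fx=4,fy=4,interpolation=cv2.INTER_CUBIC))
def proj(p):
    q=c["rotation"].T@(p-c["origin"]);return q[0]/q[2]*c["fx"]+c["cx"],q[1]/q[2]*c["fy"]+c["cy"]
for th in(1.3,1.4,1.5,1.6):
    print(th,[tuple(np.round((np.array(proj(ph((x,-.068+r*np.cos(th),.1+r*np.sin(th)))) -[200,100])*4)) for x,r in((-.075,.131),(.075,.131))])
where()
```

```text
File "<stdin>", line 8
    print(th,[tuple(np.round((np.array(proj(ph((x,-.068+r*np.cos(th),.1+r*np.sin(th)))) -[200,100])*4)) for x,r in((-.075,.131),(.075,.131))])
                                                                                                                                            ^
SyntaxError: closing parenthesis ']' does not match opening parenthesis '('
```

Run:
```python
from h import *
from bench import imaging
import cv2
c=imaging.capture("scene");cv2.imwrite("pics/s1.png",cv2.resize(c["img"][100:250,200:400,::-1],None,fx=4,fy=4,interpolation=cv2.INTER_CUBIC))
def proj(p):
    q=c["rotation"].T@(p-c["origin"]);return np.array([q[0]/q[2]*c["fx"]+c["cx"]-200,q[1]/q[2]*c["fy"]+c["cy"]-100])*4
for th in(1.3,1.4,1.5,1.6):
    print(th,*[proj(ph((x,-.068+.131*np.cos(th),.1+.131*np.sin(th)))).round() for x in(-.075,.075)])
s=where()
```

```text
1.3 [261. 258.] [432. 188.]
1.4 [275. 261.] [446. 189.]
1.5 [289. 266.] [460. 193.]
1.6 [303. 272.] [475. 198.]
t8.75 world [0.515 0.027 0.232] ph [ 0.0003 -0.068   0.232 ] q [-0.49  0.36  0.45  2.09 -0.23  0.75  2.1 ] F [-0.7  1.7  0.1]
tilt -0.1 xerr [-1.    -0.003  0.002]
```

View pics/s1.png

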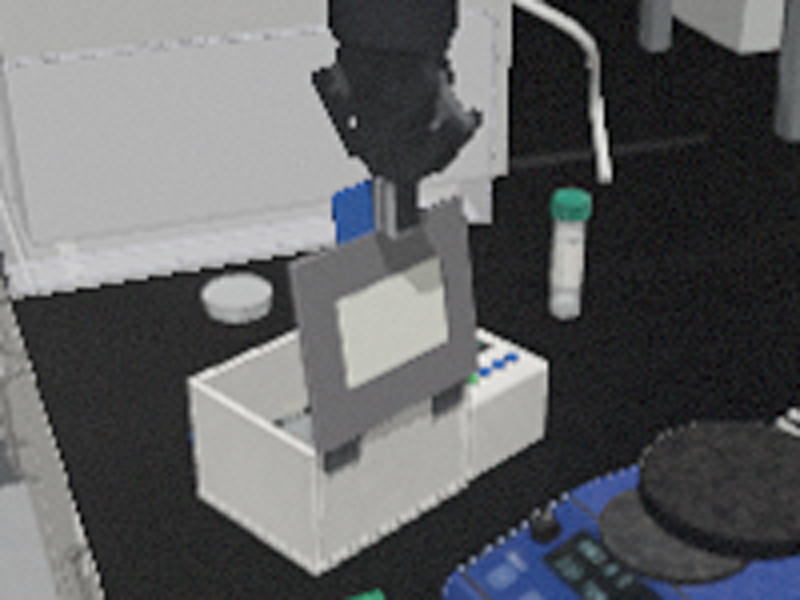

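{"method": "move_arm", "body": {
  "steps": [
    {"tx":0,"ty":0.2,"tz":0,"ax":0,"ay":0,"az":0,"grip":0},
    {"tx":0,"ty":-0.1,"tz":-0.8,"ax":0,"ay":0,"az":0,"grip":0},
    {"tx":0,"ty":-0.1,"tz":-0.8,"ax":0,"ay":0,"az":0,"grip":0},
    {"tx":0,"ty":0,"tz":-0.8,"ax":0,"ay":0,"az":0,"grip":0},
    {"tx":0,"ty":0.69,"tz":0,"ax":1,"ay":0,"az":0,"grip":0}
  ]
}}

```text
t: 9.25
eef_pos: [0.5122, 0.0371, 0.3084]
tcp_rot: [[-0.918, -0.394, 0.044], [-0.397, 0.914, -0.082], [-0.008, -0.093, -0.996]]
force: [0.5, 1.0, 0.1]
opening: -0.0002
grip_force: 0.0
```

{"method": "move_arm", "body": {
  "steps": [
    {"tx":0,"ty":0.69,"tz":-0.04,"ax":1,"ay":0,"az":0,"grip":0},
    {"tx":0,"ty":0.68,"tz":-0.1,"ax":1,"ay":0,"az":0,"grip":0},
    {"tx":0,"ty":0.67,"tz":-0.16,"ax":1,"ay":0,"az":0,"grip":0},
    {"tx":0,"ty":0.65,"tz":-0.22,"ax":1,"ay":0,"az":0,"grip":0},
    {"tx":0,"ty":0.63,"tz":-0.27,"ax":1,"ay":0,"az":0,"grip":0}
  ]
}}

```text
t: 9.75
eef_pos: [0.4654, 0.1382, 0.302]
tcp_rot: [[-0.913, -0.352, 0.206], [-0.408, 0.789, -0.458], [-0.001, -0.503, -0.865]]
force: [0.6, 0.2, -0.2]
opening: 0.0002
grip_force: 0.0
```

{"method": "move_arm", "body": {
  "steps": [
    {"tx":0,"ty":0.61,"tz":-0.33,"ax":1,"ay":0,"az":0,"grip":0},
    {"tx":0,"ty":0.58,"tz":-0.38,"ax":1,"ay":0,"az":0,"grip":0},
    {"tx":0,"ty":0.54,"tz":-0.42,"ax":1,"ay":0,"az":0,"grip":0},
    {"tx":0,"ty":0.39,"tz":0.55,"ax":0,"ay":0,"az":0,"grip":0},
    {"tx":0,"ty":0.39,"tz":0.55,"ax":0,"ay":0,"az":0,"grip":0}
  ]
}}

```text
t: 10.25
eef_pos: [0.443, 0.1901, 0.2587]
tcp_rot: [[-0.911, -0.291, 0.291], [-0.412, 0.644, -0.644], [0.0, -0.707, -0.707]]
force: [-0.6, -0.3, 0.3]
opening: 0.0001
grip_force: 0.0
```

```bash
cat >> h.py <<'E'
def look(name):
    from bench import imaging
    import cv2
    c=imaging.capture("scene");cv2.imwrite(f"pics/{name}.png",cv2.resize(c["img"][100:250,200:400,::-1],None,fx=4,fy=4,interpolation=cv2.INTER_CUBIC))
    def proj(p):
        q=c["rotation"].T@(p-c["origin"]);return np.array([q[0]/q[2]*c["fx"]+c["cx"]-200,q[1]/q[2]*c["fy"]+c["cy"]-100])*4
    for th in np.arange(0,1.5,.2):
        print(th.round(1),*[proj(ph((x,-.068+.131*np.cos(th)-.007*np.sin(th),.1+.131*np.sin(th)+.007*np.cos(th)))).round() for x in(-.075,.075)])
E
python3 - <<'E'
from h import *
look("s2");s=where()
plan([(ph((0,.047,.186)),rot(45),5)],s)
E
```

```text
0.0 [181. 368.] [341. 296.]
0.2 [182. 338.] [344. 267.]
0.4 [187. 311.] [351. 241.]
0.6 [197. 288.] [363. 219.]
0.8 [212. 271.] [380. 202.]
1.0 [232. 260.] [401. 191.]
1.2 [255. 258.] [426. 187.]
1.4 [282. 263.] [454. 191.]
t10.30 world [0.442 0.188 0.257] ph [-0.0011  0.1085  0.2565] q [-1.34  0.5   0.58  2.13  0.56  0.98  0.8 ] F [-0.7 -1.3 -1.2]
tilt 45.1 xerr [-1.    -0.002  0.004]
--
[-0.01, 0.04, 0.62, 0.0, 0.0, 0.01] 
[-0.01, 0.05, 0.62, 0.0, 0.0, 0.01] 
[-0.01, 0.04, 0.63, 0.0, 0.0, 0.01] 
[0.0, 0.05, 0.62, 0.0, 0.0, 0.01] 
[-0.01, 0.04, 0.62, 0.0, 0.0, 0.01]
```

View pics/s2.png

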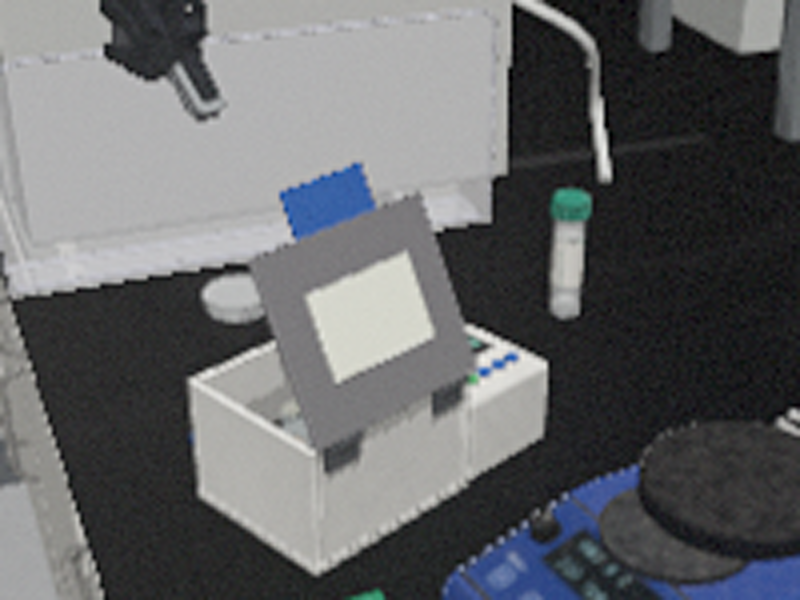

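{"method": "move_arm", "body": {
  "steps": [
    {"tx":0,"ty":0.04,"tz":0.62,"ax":0,"ay":0,"az":0,"grip":0},
    {"tx":0,"ty":0.04,"tz":0.62,"ax":0,"ay":0,"az":0,"grip":0},
    {"tx":-0.01,"ty":0.04,"tz":0.62,"ax":0,"ay":0,"az":0,"grip":0},
    {"tx":-0.01,"ty":0.04,"tz":0.62,"ax":0,"ay":0,"az":0,"grip":0},
    {"tx":0,"ty":0.04,"tz":0.62,"ax":0,"ay":0,"az":0,"grip":0}
  ]
}}

```text
t: 10.8
eef_pos: [0.4694, 0.1315, 0.1897]
tcp_rot: [[-0.913, -0.288, 0.289], [-0.408, 0.646, -0.645], [-0.001, -0.707, -0.707]]
force: [0.2, -0.6, -0.6]
opening: 0.0001
grip_force: 0.0
```

{"method": "move_arm", "body": {
  "steps": [
    {"tx":0,"ty":0,"tz":0,"ax":0,"ay":0,"az":0,"grip":0},
    {"tx":0,"ty":0,"tz":0,"ax":0,"ay":0,"az":0,"grip":0},
    {"tx":0,"ty":0,"tz":0,"ax":0,"ay":0,"az":0,"grip":0},
    {"tx":0,"ty":0,"tz":0,"ax":0,"ay":0,"az":0,"grip":0},
    {"tx":0,"ty":0,"tz":0,"ax":0,"ay":0,"az":0,"grip":0}
  ]
}}

```text
t: 11.3
eef_pos: [0.4694, 0.1331, 0.19]
tcp_rot: [[-0.912, -0.289, 0.29], [-0.41, 0.646, -0.644], [-0.001, -0.706, -0.708]]
force: [-0.1, 1.1, 0.5]
opening: -0.0001
grip_force: 0.5
```

Run:
```python
from h import *
look("s3");s=where()
```

```text
0.0 [181. 368.] [341. 296.]
0.2 [182. 338.] [344. 267.]
0.4 [187. 311.] [351. 241.]
0.6 [197. 288.] [363. 219.]
0.8 [212. 271.] [380. 202.]
1.0 [232. 260.] [401. 191.]
1.2 [255. 258.] [426. 187.]
1.4 [282. 263.] [454. 191.]
t11.35 world [0.469 0.133 0.19 ] ph [0.0019 0.0471 0.19  ] q [-1.24  0.61  0.6   2.22  0.64  0.74  0.75] F [ 0.6  1.2 -0.5]
tilt 44.9 xerr [-1.    -0.002 -0.001]
```

View pics/s3.png

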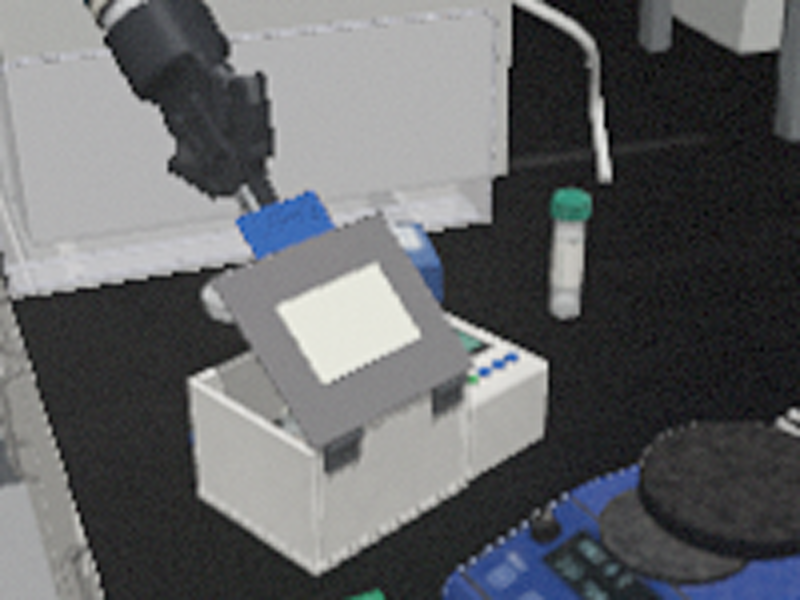

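{"method": "move_arm", "body": {
  "steps": [
    {"tx":0,"ty":0,"tz":0,"ax":0,"ay":0,"az":0,"grip":0},
    {"tx":0,"ty":0,"tz":0,"ax":0,"ay":0,"az":0,"grip":0},
    {"tx":0,"ty":0,"tz":0,"ax":0,"ay":0,"az":0,"grip":0},
    {"tx":0,"ty":0,"tz":0,"ax":0,"ay":0,"az":0,"grip":0},
    {"tx":0,"ty":0,"tz":0,"ax":0,"ay":0,"az":0,"grip":0}
  ]
}}

```text
t: 11.85
eef_pos: [0.4692, 0.1319, 0.1898]
tcp_rot: [[-0.913, -0.289, 0.289], [-0.408, 0.645, -0.646], [-0.0, -0.707, -0.707]]
force: [-0.8, 0.5, -0.6]
opening: -0.0005
grip_force: 0.5
```

Run:
```python
from h import *
s=where()
f=lambda t:ph((0,-.0733+.165*np.cos(t),.0742+.165*np.sin(t)))
plan([(f(t),rot(45),5) for t in(.66,.56,.46,.36,.26,.16,.08,0)],s)
```

```text
t11.85 world [0.469 0.132 0.19 ] ph [0.0012 0.0462 0.1898] q [-1.24  0.61  0.6   2.22  0.64  0.74  0.75] F [-0.8  0.5 -0.6]
tilt 45.0 xerr [-1.    -0.001 -0.   ]
--
[0.01, 0.12, 0.02, 0.0, 0.0, 0.0] 
[0.01, 0.12, 0.01, 0.0, 0.0, 0.0] 
[0.0, 0.12, 0.02, 0.0, 0.0, 0.0] 
[0.01, 0.12, 0.02, 0.0, 0.0, 0.0] 
[0.01, 0.12, 0.01, 0.0, 0.0, 0.0] 
--
[0.0, 0.11, 0.02, 0.0, 0.0, 0.0] 
[0.0, 0.11, 0.02, 0.0, 0.0, 0.0] 
[0.0, 0.1, 0.02, 0.0, 0.0, 0.0] 
[0.0, 0.11, 0.02, 0.0, 0.0, 0.0] 
[0.0, 0.11, 0.02, 0.0, 0.0, 0.0] 
--
[0.0, 0.11, 0.03, 0.0, 0.0, 0.0] 
[0.0, 0.1, 0.03, 0.0, 0.0, 0.0] 
[0.0, 0.11, 0.03, 0.0, 0.0, 0.0] 
[0.0, 0.1, 0.03, 0.0, 0.0, 0.0] 
[0.0, 0.11, 0.03, 0.0, 0.0, 0.0] 
--
[0.0, 0.1, 0.04, 0.0, 0.0, 0.0] 
[0.0, 0.1, 0.04, 0.0, 0.0, 0.0] 
[0.0, 0.11, 0.04, 0.0, 0.0, 0.0] 
[0.0, 0.1, 0.04, 0.0, 0.0, 0.0] 
[0.0, 0.1, 0.04, 0.0, 0.0, 0.0] 
--
[0.0, 0.1, 0.05, 0.0, 0.0, 0.0] 
[0.0, 0.09, 0.05, 0.0, 0.0, 0.0] 
[0.0, 0.1, 0.05, 0.0, 0.0, 0.0] 
[0.0, 0.1, 0.05, 0.0, 0.0, 0.0] 
[0.0, 0.1, 0.05, 0.0, 0.0, 0.0] 
--
[0.0, 0.09, 0.06, 0.0, 0.0, 0.0] 
[0.0, 0.09, 0.06, 0.0, 0.0, 0.0] 
[0.0, 0.1, 0.06, 0.0, 0.0, 0.0] 
[0.0, 0.09, 0.06, 0.0, 0.0, 0.0] 
[0.0, 0.09, 0.06, 0.0, 0.0, 0.0] 
--
[0.0, 0.07, 0.05, 0.0, 0.0, 0.0] 
[0.0, 0.07, 0.06, 0.0, 0.0, 0.0] 
[0.0, 0.07, 0.05, 0.0, 0.0, 0.0] 
[0.0, 0.07, 0.06, 0.0, 0.0, 0.0] 
[0.0, 0.06, 0.05, 0.0, 0.0, 0.0] 
--
[0.0, 0.07, 0.06, 0.0, 0.0, 0.0] 
[0.0, 0.06, 0.06, 0.0, 0.0, 0.0] 
[0.0, 0.07, 0.06, 0.0, 0.0, 0.0] 
[0.0, 0.06, 0.06, 0.0, 0.0, 0.0] 
[0.0, 0.07, 0.06, 0.0, 0.0, 0.0]
```

{"method": "move_arm", "body": {
  "steps": [
    {"tx":0.01,"ty":0.12,"tz":0.02,"ax":0,"ay":0,"az":0,"grip":0},
    {"tx":0.01,"ty":0.12,"tz":0.02,"ax":0,"ay":0,"az":0,"grip":0},
    {"tx":0.01,"ty":0.12,"tz":0.02,"ax":0,"ay":0,"az":0,"grip":0},
    {"tx":0,"ty":0.12,"tz":0.02,"ax":0,"ay":0,"az":0,"grip":0},
    {"tx":0,"ty":0.12,"tz":0.02,"ax":0,"ay":0,"az":0,"grip":0}
  ]
}}

```text
t: 12.35
eef_pos: [0.4638, 0.1414, 0.1746]
tcp_rot: [[-0.913, -0.289, 0.288], [-0.408, 0.645, -0.646], [0.0, -0.707, -0.707]]
force: [-0.5, 1.7, 0.3]
opening: -0.0001
grip_force: 0.4
```

{"method": "move_arm", "body": {
  "steps": [
    {"tx":0,"ty":0.11,"tz":0.02,"ax":0,"ay":0,"az":0,"grip":0},
    {"tx":0,"ty":0.11,"tz":0.02,"ax":0,"ay":0,"az":0,"grip":0},
    {"tx":0,"ty":0.11,"tz":0.02,"ax":0,"ay":0,"az":0,"grip":0},
    {"tx":0,"ty":0.11,"tz":0.02,"ax":0,"ay":0,"az":0,"grip":0},
    {"tx":0,"ty":0.11,"tz":0.02,"ax":0,"ay":0,"az":0,"grip":0}
  ]
}}

```text
t: 12.85
eef_pos: [0.46, 0.1498, 0.161]
tcp_rot: [[-0.913, -0.288, 0.288], [-0.408, 0.645, -0.646], [0.0, -0.707, -0.707]]
force: [0.5, -0.3, -1.1]
opening: 0.0
grip_force: 0.3
```

{"method": "move_arm", "body": {
  "steps": [
    {"tx":0,"ty":0.11,"tz":0.03,"ax":0,"ay":0,"az":0,"grip":0},
    {"tx":0,"ty":0.1,"tz":0.03,"ax":0,"ay":0,"az":0,"grip":0},
    {"tx":0,"ty":0.11,"tz":0.03,"ax":0,"ay":0,"az":0,"grip":0},
    {"tx":0,"ty":0.1,"tz":0.03,"ax":0,"ay":0,"az":0,"grip":0},
    {"tx":0,"ty":0.11,"tz":0.03,"ax":0,"ay":0,"az":0,"grip":0}
  ]
}}

```text
t: 13.35
eef_pos: [0.4568, 0.1573, 0.1466]
tcp_rot: [[-0.913, -0.289, 0.289], [-0.408, 0.645, -0.646], [0.0, -0.707, -0.707]]
force: [-0.8, 0.2, -0.6]
opening: -0.0002
grip_force: 0.3
```

{"method": "move_arm", "body": {
  "steps": [
    {"tx":0,"ty":0.1,"tz":0.04,"ax":0,"ay":0,"az":0,"grip":0},
    {"tx":0,"ty":0.1,"tz":0.04,"ax":0,"ay":0,"az":0,"grip":0},
    {"tx":0,"ty":0.1,"tz":0.04,"ax":0,"ay":0,"az":0,"grip":0},
    {"tx":0,"ty":0.1,"tz":0.04,"ax":0,"ay":0,"az":0,"grip":0},
    {"tx":0,"ty":0.1,"tz":0.04,"ax":0,"ay":0,"az":0,"grip":0}
  ]
}}

```text
t: 13.85
eef_pos: [0.4542, 0.1631, 0.1317]
tcp_rot: [[-0.913, -0.289, 0.289], [-0.408, 0.645, -0.646], [-0.0, -0.707, -0.707]]
force: [0.6, 0.4, -0.8]
opening: -0.0003
grip_force: 0.3
```

Run:
```python
from h import *
look("s4");s=where()
f=lambda t:ph((0,-.0733+.165*np.cos(t),.0742+.165*np.sin(t)))
plan([(f(t),rot(45),5) for t in(.26,.16,.08,0,-.08)],s)
```

```text
0.0 [181. 368.] [341. 296.]
0.2 [182. 338.] [344. 267.]
0.4 [187. 311.] [351. 241.]
0.6 [197. 288.] [363. 219.]
0.8 [212. 271.] [380. 202.]
1.0 [232. 260.] [401. 191.]
1.2 [255. 258.] [426. 187.]
1.4 [282. 263.] [454. 191.]
t13.90 world [0.454 0.164 0.131] ph [0.0003 0.0813 0.1312] q [-1.27  0.73  0.56  2.21  0.61  0.68  0.67] F [-0.6  0.6 -1.3]
tilt 45.0 xerr [-1.    -0.001  0.   ]
--
[0.0, 0.09, 0.05, 0.0, 0.0, 0.0] 
[0.0, 0.09, 0.04, 0.0, 0.0, 0.0] 
[0.01, 0.1, 0.05, 0.0, 0.0, 0.0] 
[0.0, 0.09, 0.04, 0.0, 0.0, 0.0] 
[0.0, 0.09, 0.05, 0.0, 0.0, 0.0] 
--
[0.0, 0.09, 0.06, 0.0, 0.0, 0.0] 
[0.0, 0.09, 0.06, 0.0, 0.0, 0.0] 
[0.0, 0.1, 0.06, 0.0, 0.0, 0.0] 
[0.0, 0.09, 0.06, 0.0, 0.0, 0.0] 
[0.0, 0.09, 0.06, 0.0, 0.0, 0.0] 
--
[0.0, 0.07, 0.05, 0.0, 0.0, 0.0] 
[0.0, 0.07, 0.06, 0.0, 0.0, 0.0] 
[0.0, 0.07, 0.05, 0.0, 0.0, 0.0] 
[0.0, 0.07, 0.06, 0.0, 0.0, 0.0] 
[0.0, 0.07, 0.05, 0.0, 0.0, 0.0] 
--
[0.0, 0.06, 0.06, 0.0, 0.0, 0.0] 
[0.0, 0.07, 0.06, 0.0, 0.0, 0.0] 
[0.0, 0.06, 0.06, 0.0, 0.0, 0.0] 
[0.0, 0.07, 0.06, 0.0, 0.0, 0.0] 
[0.0, 0.06, 0.06, 0.0, 0.0, 0.0] 
--
[0.0, 0.06, 0.06, 0.0, 0.0, 0.0] 
[0.0, 0.06, 0.07, 0.0, 0.0, 0.0] 
[0.0, 0.06, 0.06, 0.0, 0.0, 0.0] 
[0.0, 0.06, 0.07, 0.0, 0.0, 0.0] 
[0.0, 0.06, 0.06, 0.0, 0.0, 0.0]
```

View pics/s4.png

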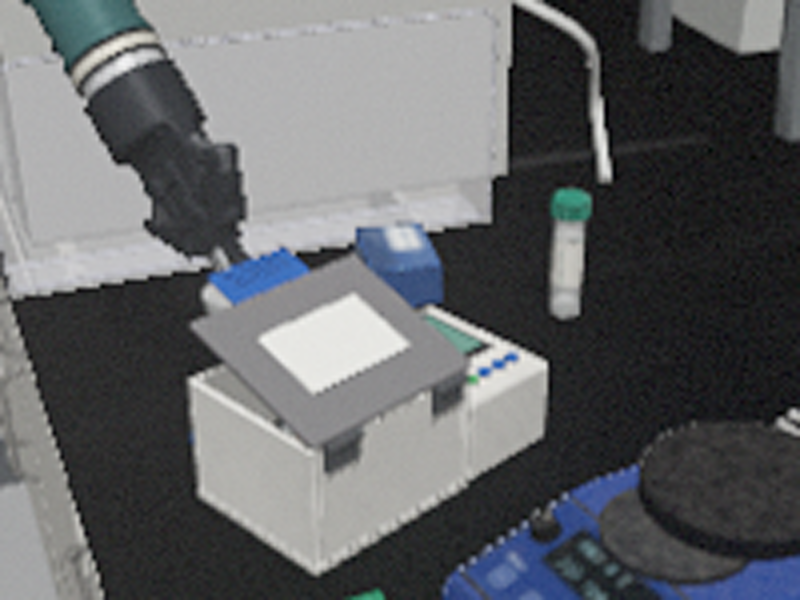

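{"method": "move_arm", "body": {
  "steps": [
    {"tx":0,"ty":0.09,"tz":0.05,"ax":0,"ay":0,"az":0,"grip":0},
    {"tx":0,"ty":0.09,"tz":0.05,"ax":0,"ay":0,"az":0,"grip":0},
    {"tx":0,"ty":0.09,"tz":0.05,"ax":0,"ay":0,"az":0,"grip":0},
    {"tx":0,"ty":0.09,"tz":0.05,"ax":0,"ay":0,"az":0,"grip":0},
    {"tx":0,"ty":0.09,"tz":0.05,"ax":0,"ay":0,"az":0,"grip":0}
  ]
}}

```text
t: 14.4
eef_pos: [0.4525, 0.1672, 0.1168]
tcp_rot: [[-0.913, -0.289, 0.289], [-0.408, 0.646, -0.645], [-0.0, -0.707, -0.707]]
force: [-1.6, 0.4, -0.6]
opening: -0.0002
grip_force: 0.7
```

{"method": "move_arm", "body": {
  "steps": [
    {"tx":0,"ty":0.09,"tz":0.06,"ax":0,"ay":0,"az":0,"grip":0},
    {"tx":0,"ty":0.09,"tz":0.06,"ax":0,"ay":0,"az":0,"grip":0},
    {"tx":0,"ty":0.09,"tz":0.06,"ax":0,"ay":0,"az":0,"grip":0},
    {"tx":0,"ty":0.09,"tz":0.06,"ax":0,"ay":0,"az":0,"grip":0},
    {"tx":0,"ty":0.09,"tz":0.06,"ax":0,"ay":0,"az":0,"grip":0}
  ]
}}

```text
t: 14.9
eef_pos: [0.4512, 0.1699, 0.1009]
tcp_rot: [[-0.913, -0.289, 0.289], [-0.408, 0.645, -0.645], [-0.0, -0.707, -0.707]]
force: [-1.8, 1.6, -0.5]
opening: 0.0002
grip_force: 0.8
```

{"method": "move_arm", "body": {
  "steps": [
    {"tx":0,"ty":0.07,"tz":0.06,"ax":0,"ay":0,"az":0,"grip":0},
    {"tx":0,"ty":0.07,"tz":0.05,"ax":0,"ay":0,"az":0,"grip":0},
    {"tx":0,"ty":0.07,"tz":0.06,"ax":0,"ay":0,"az":0,"grip":0},
    {"tx":0,"ty":0.07,"tz":0.05,"ax":0,"ay":0,"az":0,"grip":0},
    {"tx":0,"ty":0.07,"tz":0.06,"ax":0,"ay":0,"az":0,"grip":0}
  ]
}}

```text
t: 15.4
eef_pos: [0.4507, 0.1711, 0.0877]
tcp_rot: [[-0.913, -0.288, 0.289], [-0.408, 0.645, -0.646], [-0.0, -0.707, -0.707]]
force: [-0.7, 2.3, -1.6]
opening: 0.0001
grip_force: 0.8
```

{"method": "move_arm", "body": {
  "steps": [
    {"tx":0,"ty":0.06,"tz":0.06,"ax":0,"ay":0,"az":0,"grip":0},
    {"tx":0,"ty":0.06,"tz":0.06,"ax":0,"ay":0,"az":0,"grip":0},
    {"tx":0,"ty":0.06,"tz":0.06,"ax":0,"ay":0,"az":0,"grip":0},
    {"tx":0,"ty":0.06,"tz":0.06,"ax":0,"ay":0,"az":0,"grip":0},
    {"tx":0,"ty":0.06,"tz":0.06,"ax":0,"ay":0,"az":0,"grip":0}
  ]
}}

```text
t: 15.9
eef_pos: [0.4506, 0.1703, 0.0753]
tcp_rot: [[-0.913, -0.288, 0.288], [-0.407, 0.645, -0.647], [0.0, -0.708, -0.706]]
force: [0.0, 0.6, -0.2]
opening: -0.0002
grip_force: 0.0
```

{"method": "move_arm", "body": {
  "steps": [
    {"tx":0,"ty":0.06,"tz":0.06,"ax":0,"ay":0,"az":0,"grip":0},
    {"tx":0,"ty":0.06,"tz":0.06,"ax":0,"ay":0,"az":0,"grip":0},
    {"tx":0,"ty":0.06,"tz":0.06,"ax":0,"ay":0,"az":0,"grip":0},
    {"tx":0,"ty":0.06,"tz":0.06,"ax":0,"ay":0,"az":0,"grip":0},
    {"tx":0,"ty":0.06,"tz":0.06,"ax":0,"ay":0,"az":0,"grip":0}
  ]
}}

```text
t: 16.4
eef_pos: [0.4506, 0.1711, 0.0621]
tcp_rot: [[-0.913, -0.289, 0.289], [-0.408, 0.645, -0.646], [0.0, -0.707, -0.707]]
force: [-0.6, 0.6, 0.6]
opening: -0.0001
grip_force: 0.0
```

Run:
```python
from h import *
s=where()
plan([(ph((0,.092,.05)),rot(45),5),(ph((0,.15,.045)),rot(45),5),(ph((0,.19,.15)),rot(45),5)],s)
```

```text
t16.40 world [0.451 0.171 0.062] ph [0.0002 0.0896 0.0621] q [-1.26  0.87  0.54  2.21  0.6   0.56  0.59] F [-0.6  0.6  0.6]
tilt 45.0 xerr [-1. -0.  0.]
--
[0.0, 0.07, 0.05, 0.0, 0.0, 0.0] 
[0.0, 0.07, 0.04, 0.0, 0.0, 0.0] 
[0.0, 0.07, 0.05, 0.0, 0.0, 0.0] 
[0.01, 0.06, 0.04, 0.0, 0.0, 0.0] 
[0.0, 0.07, 0.05, 0.0, 0.0, 0.0] 
--
[0.0, 0.3, -0.25, 0.0, 0.0, 0.0] 
[0.0, 0.29, -0.25, 0.0, 0.0, 0.0] 
[0.0, 0.3, -0.25, 0.0, 0.0, 0.0] 
[0.0, 0.3, -0.25, 0.0, 0.0, 0.0] 
[0.0, 0.3, -0.25, 0.0, 0.0, 0.0] 
--
[0.0, -0.31, -0.68, 0.0, 0.0, 0.0] 
[0.0, -0.3, -0.69, 0.0, 0.0, 0.0] 
[0.0, -0.31, -0.68, 0.0, 0.0, 0.0] 
[0.0, -0.31, -0.68, 0.0, 0.0, 0.0] 
[0.0, -0.31, -0.69, 0.0, 0.0, 0.0]
```

{"method": "move_arm", "body": {
  "steps": [
    {"tx":0,"ty":0.2,"tz":0.1,"ax":0,"ay":0,"az":0,"grip":0},
    {"tx":0,"ty":0.3,"tz":-0.25,"ax":0,"ay":0,"az":0,"grip":0},
    {"tx":0,"ty":0.3,"tz":-0.25,"ax":0,"ay":0,"az":0,"grip":0},
    {"tx":0,"ty":0.3,"tz":-0.25,"ax":0,"ay":0,"az":0,"grip":0},
    {"tx":0,"ty":0.3,"tz":-0.25,"ax":0,"ay":0,"az":0,"grip":0}
  ]
}}

```text
t: 16.9
eef_pos: [0.4301, 0.2174, 0.0515]
tcp_rot: [[-0.912, -0.29, 0.289], [-0.409, 0.646, -0.645], [-0.0, -0.707, -0.708]]
force: [-0.8, 0.9, 0.8]
opening: -0.0
grip_force: 0.0
```

{"method": "move_arm", "body": {
  "steps": [
    {"tx":0,"ty":0.3,"tz":-0.25,"ax":0,"ay":0,"az":0,"grip":0},
    {"tx":0,"ty":-0.3,"tz":-0.68,"ax":0,"ay":0,"az":0,"grip":0},
    {"tx":0,"ty":-0.3,"tz":-0.68,"ax":0,"ay":0,"az":0,"grip":0},
    {"tx":0,"ty":-0.3,"tz":-0.68,"ax":0,"ay":0,"az":0,"grip":0},
    {"tx":0,"ty":0,"tz":0,"ax":0,"ay":0,"az":0,"grip":0}
  ]
}}

```text
t: 17.4
eef_pos: [0.4164, 0.251, 0.1146]
tcp_rot: [[-0.912, -0.288, 0.291], [-0.41, 0.648, -0.642], [-0.004, -0.705, -0.71]]
force: [0.5, 0.2, -0.9]
opening: -0.0001
grip_force: 0.0
```

Run:
```python
from h import *
look("s5");s=where()
```

```text
0.0 [181. 368.] [341. 296.]
0.2 [182. 338.] [344. 267.]
0.4 [187. 311.] [351. 241.]
0.6 [197. 288.] [363. 219.]
0.8 [212. 271.] [380. 202.]
1.0 [232. 260.] [401. 191.]
1.2 [255. 258.] [426. 187.]
1.4 [282. 263.] [454. 191.]
t17.45 world [0.416 0.25  0.114] ph [0.0009 0.1758 0.1136] q [-1.35  0.76  0.47  2.13  0.5   0.79  0.62] F [-0.6  0.3 -0.4]
tilt 44.9 xerr [-1.    -0.002 -0.002]
```

View pics/s5.png

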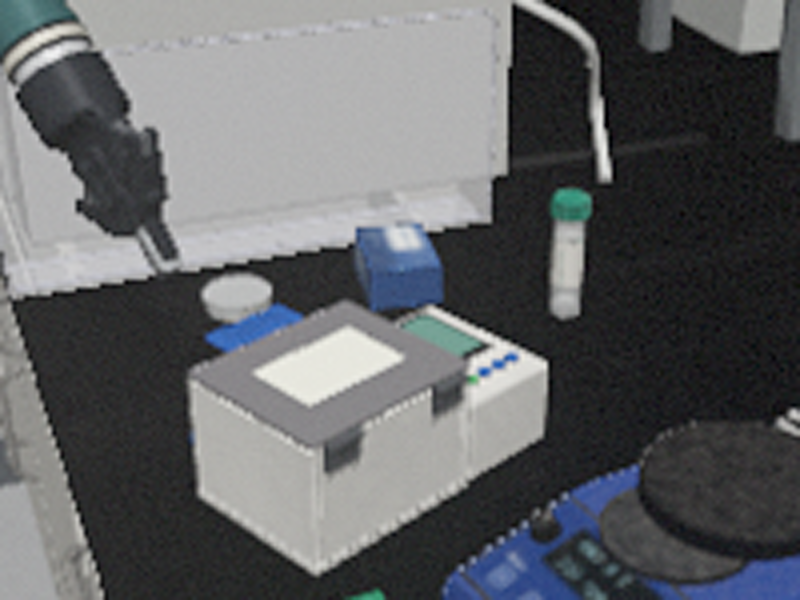

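The picture shows the cover shut flat on the rim (corners near (190,370) and (345,300)), with the hand clear of everything at about (165,265).

```bash
python3 -c "
from bench import workorder
print(workorder.sign_off())"
```

```text
the job is handed in; nothing more can be done
None
```

I closed the cover as asked: tipped it from behind, caught it on the finger at about 0.8 rad, lowered it slowly until shut, then backed the hand clear and handed the job in at about 17.5 s; sign-off gave no verdict.

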